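# Set the telescoping gauge arm to the index mark and hold it

### The job

The telescoping gauge arm on the cylinder-head fixture is locked in: press its lock button right down, then draw the arm out by its upright grip post until its pointer stands level with the index clip on the scale. Finish while still holding the arm at that mark, since its spring would pull it home. Leave the clip where it sits and do not disturb the other things on the bench and fixture.

Things in the scene. Friction and masses are not known exactly. Their poses are not given: they have to be found in the camera images.
- fixture: fixed measuring fixture: dark steel base plate 420 x 230 x 12 mm with a silver cylinder head, a grey tube holding the sliding arm, and a steel scale. Its x axis is level, the direction in which the arm is drawn out (about to the robot's left, differing by up to 0.35 rad); z is up. Origin on the bench, straight under the grip post of the arm when locked in. It does not move
- tube_mouth (a point): centre of the tube's mouth, 70 mm above the bench, axes as the fixture's. The tube runs 180 mm back from here along -x, 36 mm wide, its top 90 mm above the bench. The head (340 x 100 mm, top 61 mm above the bench) lies 40 to 140 mm off on the +y side; the scale (top 60 mm above the bench) lies 40 to 70 mm off on the -y side
- button_top (a point): centre of the top of the lock button, a round steel button 30 mm across on top of the tube, 100 mm behind the home place of the grip post. Its top is 108 mm above the bench when up; it is pressed straight down
- lock_button (a joint): lock button travel in m: 0 = up (arm locked), 0.010 = right down on its stop. The arm comes free at about 0.008. It moves stiffly (about 3 N) and stays down when let go
- grip_post (a point): point on the axis of the grip post at the height to grip it, 114 mm above the bench: a black ribbed round upright post, 24 mm across, standing from 84 to 140 mm above the bench on the end block (40 x 34 mm) of the sliding arm. A dial gauge (44 mm across, 80 mm off on the +y side, top 91 mm above the bench) and the pointer (-y side) move with it
- boom (a joint): how far the sliding arm is drawn out of the tube, in m: 0 = home, up to 0.150. Drawn along the fixture's x axis; a spring draws it home with 2 N at home and 4.5 N at 0.125, so it slips back if let go. Locked at 0 (about 2 mm of play) until the lock button is down
- pointer (a point): tip of the black pointer on the sliding arm, level with the centre of the grip post along the fixture's x axis and 49 mm to its -y side, 66 mm above the bench, passing just above the scale; its axes are the fixture's
- clip_mark (a point): the index clip's line at its end nearest the pointer, 66 mm above the bench. The clip is a small dark steel rider (12 mm along the scale, 24 mm wide, with a thumbscrew on the outside) sitting on the scale's outer edge; its axes are the fixture's
- index_clip (a joint): place of the index clip along the scale in m, on the same count as the arm's: the pointer is level with the clip when the arm is drawn out by this much. Somewhere from 0.060 to 0.125. The scale, beginning at 0, has a mark every 5 mm, longer every 10, longest every 50
- spring: bystander: loose valve spring, 32 mm across, 40 mm tall, upright on the fixture's base plate beside the tube, near the lock button; origin at its foot
- socket: bystander: loose steel socket, 24 mm across, 30 mm tall, upright on the cylinder head; origin at its foot
- piston: bystander: loose piston, 84 mm across, 55 mm tall, on the bench; origin at its foot
- wrench: bystander: loose wrench lying on the bench
- spray_can: bystander: loose can, 64 mm across, 190 mm tall, on the bench; origin at its foot
- screwdriver: bystander: loose screwdriver lying on the bench
- mug: bystander: loose white mug, 80 mm across, 90 mm tall; origin at its foot
- bearing: bystander: loose bearing ring, 72 mm across, 18 mm tall, on the bench; origin at its foot

How it is judged:
On the way, in this order (a step that is already met when the one before it is completed fails the run):
1. the lock button is pressed down with the arm still home (value of joint lock_button above 0.0075 m and value of joint boom below 0.008 m), for 0.1 s.
2. the arm is drawn out until its pointer is level with the index clip, held by the fingers (x of pointer in the frame of clip_mark between -0.004 and 0.004 m and contact force between the fingers and boom above 0.5 N), for 0.3 s.
At the end, for the whole second after the job is handed in: the lock button is down, the arm is drawn out with its pointer level with the index clip to within 4 mm, at rest, and the fingers are still holding it there (all of step 2 and velocity of joint boom between -0.01 and 0.01 m/s and value of joint lock_button above 0.0075 m); the arm keeps its last pose, push and grip.
It fails at once if the index clip is shifted by more than 3 mm (distance of clip_mark from where it was at the start of the episode above 0.003 m).
It fails at once if a bystander is shifted by more than 20 mm (distance of any of spring, socket, piston, wrench, spray_can, screwdriver, mug, bearing from where it was at the start of the episode above 0.02 m).
It also fails if it takes over 40 s, if anything falls off the work surface, if the arm or the gripper's body presses on something with over 40 N, if the wrist force passes 120 N, or if a joint passes its speed limit or range.

### The arm

A 6-joint arm with a two-finger parallel gripper is mounted at the origin on the work surface. World frame = base frame: x ahead of the robot, y to its left, z up, the work surface at z = 0. Lengths are in m, angles in rad, forces in N, time in s.
With the tool pointing down it reaches from about 0.35 to 0.85 m from the base axis. Payload 8.1 kg.
Tool frame: the origin (TCP) lies at the centre of the arm's flange, where the gripper is bolted on; the fingertips stand 186 mm ahead of it and the grasp point (between the pads) lies 167 mm ahead of it; z points along the fingers, y is the line along which they close (so a half turn about z gives the same grasp; the last joint's range is limited). The gripper opens to 93 mm and grips with 3 to 60 N. Pads are 15 mm wide; open, the fingers measure 128 mm over their backs; the gripper's body (75 mm by 188 mm) begins 65 mm behind the grasp point.
Start: joints at [-1.426, 0.13, 1.488, -0, 1.523, -0.085], TCP at [0.137, -0.584, 0.405] pointing down, gripper open.
Joint ranges: [-2.96, 2.96], [-0.89, 2.26], [0.02, 2.5], [-1.34, 4.48], [0, 2.73], [-2.66, 2.66]. Speed limits (rad/s): [2.39, 2.39, 2.79, 3.14, 3.14, 3.14].

### API

Orientations are given as a rotation vector (axis times angle).
In Python, from plant import robot gives the robot as it stands.
- The arm moves only by the tool apply_moves, never from a script. Its argument "series" is a list of rows, each a list of 2 entries, a list of its own where there are three numbers: the shift along the tool's x, y, z in mm, then the turn, a rotation vector about the tool's x, y, z in rad. A call has 1 to 12 rows; each row shifts and turns the commanded pose from where the row before left it, along the tool's axes as they then stand; what a row does not reach is not made up. A row lasts 1/12 s, in which the tool goes at most 41.7 mm and 7.16 degrees, less where a joint would pass 70% of its speed; a pose out of reach is approached as far as the arm can. A call is refused whole if a number of a shift passes 41.7 or a number of a turn 0.125, either way. A call with a gripper value outside its range is refused whole. "claw" is the opening, from 0 (shut) to 1 (fully open), set as the call begins (left out, the last holds). The fingers move at their own pace and stop on an object; "newtons" is the grip in N (left out, the last holds). Time passes only in rows, so rows that do not move let the fingers close. It gives the time, the measured TCP pose, the force, the opening and the grip force at its end, in the units of the state.
- robot.read_state(): the state, without advancing time (a new reading comes with each control period).
- robot.read_camera(name): name is "scene" or "top" or "wrist"; returns (picture, depth): 384x512x3 uint8, blue, green, red; 384x512 float32, m along the optical axis (not along the pixel's ray), 0 where there is no reading.
- robot.calibration(name): a dict with "fx", "fy", "cx", "cy" (pixels), "D" ([k1, k2, p1, p2, k3] as OpenCV has them; the pictures are not rectified), "extrinsics" (4x4, takes a point from world to camera coordinates). Camera axes: x right, y down, z forward; pixel columns grow to the right and rows downward; lengths in m; the calibration is good to about 2 mm. A picture is of the moment at which its call begins: read the wrist's pose just before it. calibration takes no time and is no camera call; for the wrist camera it gives the pose at the moment of the call.
- robot.close_job(): hands the job in; it is judged then, once.
The state is a dict: "t": time; "q": joint angles; "dq": joint speeds; "joint_torque": joint torques, N m; "tool_pos": TCP position; "orientation": TCP orientation; "force": force on the tool from outside, world axes, zero at the start; "wrist_torque": the same for the moment, N m; "opening": finger opening in m; "gripper_force": force on a finger pad.
Only numpy, scipy, OpenCV 4.12 (cv2) and the standard library are available. Lean on these libraries where they do the work, as an engineer would, in place of code of your own. Each camera call takes 0.05 s, during which the arm holds its last target. There are 200 camera calls.

## Working session

There is one attempt and no reset: what is moved stays moved. The work goes in short steps, Python scripts to look and compute and a tool call to move; the robot and the scene stay as the last step left them, time stands still between calls to the robot, and variables do not carry over. Pictures are saved under pics/ and viewed, at most 10 in all, crops included, and the job is handed in when it is done.

Besides the shell and the picture viewer there is one more tool, called as name([rows], argument=value, ...), one row to a line, values as JSON. apply_moves: Moves the arm, as the interface text tells. Its arguments: {"type":"object","properties":{"series":{"type":"array"},"claw":{"type":"number"},"newtons":{"type":"number"}},"required":["series"]}

```bash
mkdir -p pics; cat > h.py <<'E'
import numpy as np, cv2
from plant import robot
from scipy.spatial.transform import Rotation as R
def ray(c,uv):
    K=np.array([[c['fx'],0,c['cx']],[0,c['fy'],c['cy']],[0,0,1]])
    p=cv2.undistortPoints(np.array(uv,float).reshape(-1,1,2),K,np.array(c['D'])).reshape(-1,2)
    E=np.array(c['extrinsics']);d=np.c_[p,np.ones(len(p))]@E[:3,:3]
    return -E[:3,:3].T@E[:3,3],d
def onz(c,uv,z):
    o,d=ray(c,uv);return o+d*((z-o[2])/d[:,2])[:,None]
def bydepth(c,dep):
    v,u=np.mgrid[:384,:512];o,d=ray(c,np.c_[u.ravel(),v.ravel()])
    return (o+d*dep.ravel()[:,None]).reshape(384,512,3)
E
python3 - <<'E'
from h import *
for n in ("top","scene"):
    im,d=robot.read_camera(n);c=robot.calibration(n)
    cv2.imwrite(f"pics/{n}0.png",im);np.savez(f"{n}.npz",im=im,d=d)
    E=np.array(c['extrinsics']);print(n,c['fx'],-E[:3,:3].T@E[:3,3],E[:3,:3].round(2).tolist())
print(robot.read_state())
E
```

```text
top 366.0580219390605 [ 0.36474184 -0.03960816  1.12043435] [[-0.03, -1.0, -0.01], [-0.99, 0.03, -0.17], [0.17, 0.0, -0.99]]
scene 422.04741855423276 [1.49175425 0.76250962 0.92498693] [[-0.64, 0.77, -0.01], [0.42, 0.34, -0.84], [-0.64, -0.54, -0.54]]
{'t': 0.1, 'q': array([-1.42639594e+00,  1.31094282e-01,  1.48916558e+00,  7.25589316e-06,
        1.52299980e+00, -8.53822781e-02]), 'dq': array([ 0.00018736, -0.00024354, -0.00324375, -0.00017714,  0.00100632,
        0.00191749]), 'joint_torque': array([ 9.56610129e-04, -5.61342144e+01, -4.93096805e+01,  7.70067167e-02,
        2.90038803e-02, -4.77744572e-05]), 'tool_pos': array([ 0.13666358, -0.58401937,  0.40378957]), 'orientation': array([-3.11922547e+00, -3.59956627e-01,  6.58448699e-05]), 'force': array([ 0.10075248,  0.00167901, -0.60474504]), 'wrist_torque': array([ 0.00476601, -0.02386472,  0.03200895]), 'gripper_force': 0.0, 'opening': 0.09295124191002851}
```

View pics/top0.png

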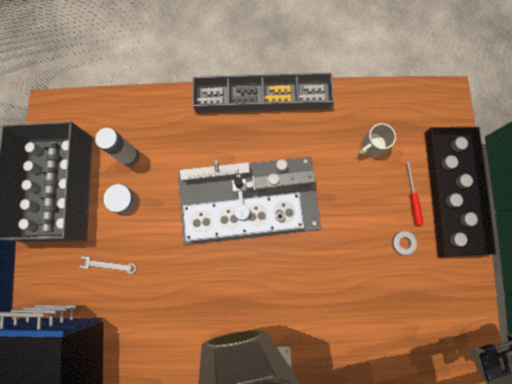

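View pics/scene0.png

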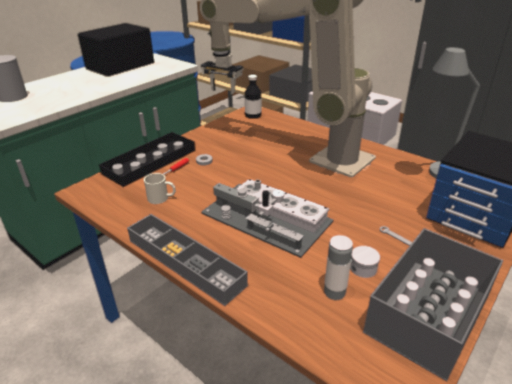

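Top view: fixture at about (180–320, 158–243), grip post near (239,183), button near (274,180), spring near (282,165), scale at upper left (185–250,170) with the clip near (216,167). I'll enlarge it.

```bash
python3 - <<'E'
from h import *
a=np.load("top.npz");im=a['im']
cv2.imwrite("pics/top1.png",cv2.resize(im[150:250,170:330],None,fx=5,fy=5,interpolation=cv2.INTER_CUBIC))
c=robot.calibration("top");P=bydepth(c,a['d'])
h=P[...,2][150:250,170:330];g=np.uint8(np.clip(h/0.15,0,1)*255)
cv2.imwrite("pics/top2.png",cv2.resize(cv2.applyColorMap(g,cv2.COLORMAP_JET),None,fx=5,fy=5,interpolation=cv2.INTER_NEAREST))
E
```

```text
(no output)
```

View pics/top1.png

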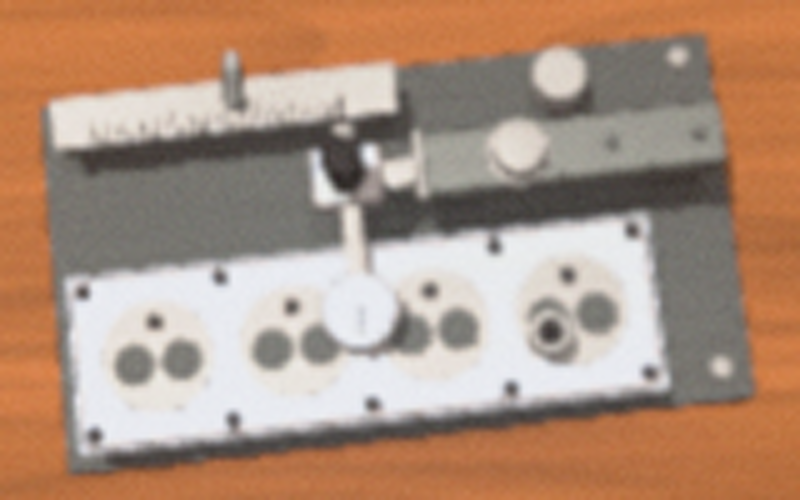

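View pics/top2.png

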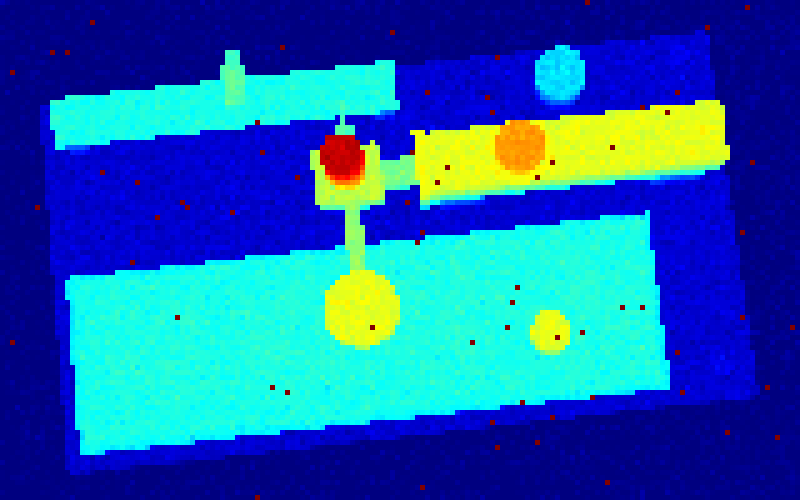

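Depth agrees with the stated heights: post (342,157), button (519,146), clip (233,85 in the 5x crop), spring (559,75), socket (550,330). Now I'll compute positions.

```bash
python3 - <<'E'
from h import *
a=np.load("top.npz");im=a['im'];c=robot.calibration("top");P=bydepth(c,a['d']);H=P[...,2]
v,u=np.mgrid[:384,:512]
def blob(lo,hi,box):
    m=(H>lo)&(H<hi)&(u>=box[0])&(u<box[2])&(v>=box[1])&(v<box[3])
    return m
def cen(m): 
    k,l,s,cc=cv2.connectedComponentsWithStats(np.uint8(m)); i=1+s[1:,4].argmax(); return cc[i],s[i,4],H[l==i].mean()
bx=lambda x0,y0,x1,y1:(170+x0/5,150+y0/5,170+x1/5,150+y1/5)
for n,lo,hi,b,z in [("post",.133,.16,bx(300,100,400,200),.14),("button",.1,.116,bx(480,100,560,190),.108),("dial",.084,.098,bx(310,260,410,360),.091),("spring",.04,.06,bx(520,30,600,115),.052),("socket",.08,.1,bx(520,300,580,370),.091)]:
    cc,ar,h=cen(blob(lo,hi,b)); print(n,cc.round(1),ar,round(h,4),onz(c,cc,z).round(4))
def rect(lo,hi,b):
    m=blob(lo,hi,b);k,l,s,_=cv2.connectedComponentsWithStats(np.uint8(m));i=1+s[1:,4].argmax()
    ys,xs=np.where(l==i);w=onz(c,np.c_[xs,ys],(lo+hi)/2)[:,:2].astype(np.float32)
    r=cv2.minAreaRect(w*1000);return r
print("head",rect(.052,.07,bx(40,205,700,470)))
print("scale",rect(.05,.07,bx(30,50,405,160)))
print("tube",rect(.082,.098,bx(405,90,740,210)))
m=blob(.064,.085,bx(210,40,255,110));cc,ar,h=cen(m);print("clip",cc,ar,h,onz(c,cc,h).round(4))
E
```

```text
post [237.7 180.4] 57 0.1403 [[0.5773 0.0229 0.14  ]]
button [273.6 178.8] 87 0.1084 [[ 0.5859 -0.0765  0.108 ]]
dial [241.8 211.2] 184 0.0904 [[0.4983 0.0159 0.091 ]]
spring [281.6 164.2] 91 0.0516 [[ 0.6422 -0.1043  0.052 ]]
socket [279.6 215.7] 53 0.0901 [[ 0.4825 -0.0906  0.091 ]]
head ((487.8638000488281, 15.383102416992188), (104.001708984375, 344.4078369140625), 4.860213279724121)
scale ((632.5687866210938, 97.31619262695312), (53.06032180786133, 206.59890747070312), 1.2739871740341187)
tube ((587.4828491210938, -106.49522399902344), (38.886993408203125, 179.7523193359375), 4.495095252990723)
clip [216.24390244 165.53658537] 41 0.06880941779912003 [[0.6396 0.0904 0.0688]]
```

Checks: post–button distance 99.8 mm, heading 4.9° (the head edges agree), dial 80 mm off, clip about 62 mm along. First move is toward the button with fingers shut.

apply_moves([
  [[28,-20,0],[0,0,0]],
  [[28,-20,0],[0,0,0]],
  [[28,-20,0],[0,0,0]],
  [[28,-20,0],[0,0,0]],
  [[28,-20,0],[0,0,0]],
  [[28,-20,0],[0,0,0]],
  [[28,-20,0],[0,0,0]],
  [[28,-20,0],[0,0,0]],
  [[28,-20,0],[0,0,0]],
  [[28,-20,0],[0,0,0]],
  [[28,-20,0],[0,0,0]],
  [[28,-20,0],[0,0,0]],
], claw=0, newtons=30)

```text
t: 1.1
tool_pos: [0.4099, -0.2724, 0.4044]
orientation: [-3.121, -0.36, 0.0]
force: [0.3, 0.4, -0.2]
opening: 0.0177
gripper_force: 0.0
```

```bash
cat >> h.py <<'E'
def to(p,ydir=(.0845,-.9964)):
    "shift in tool axes (mm) and turn about tool z to reach TCP point p with tool y along ydir"
    s=robot.read_state();M=R.from_rotvec(s['orientation']).as_matrix()
    y=np.array([*ydir,0.]);y/=np.linalg.norm(y);G=np.c_[np.cross(y,[0,0,-1]),y,[0,0,-1.]]
    print("t",round(s['t'],2),"tcp",s['tool_pos'].round(4),"F",s['force'].round(1),"op",round(s['opening'],4),"gf",round(s['gripper_force'],1))
    print("shift mm",(M.T@(np.array(p)-s['tool_pos'])*1000).round(1),"turn",R.from_matrix(M.T@G).as_rotvec().round(3))
E
python3 -c "
from h import *
to([.5859,-.0765,.33])"
```

```text
t 1.1 tcp [ 0.4099 -0.2724  0.4044] F [ 0.3  0.4 -0.2] op 0.0177 gf 0.0
shift mm [ 216.  -150.7   74.4] turn [-0.     0.     0.145]
```

apply_moves([
  [[27,-19,0],[0,0,0]],
  [[27,-19,0],[0,0,0]],
  [[27,-19,0],[0,0,0]],
  [[27,-19,0],[0,0,0]],
  [[27,-19,0],[0,0,0]],
  [[27,-19,0],[0,0,0]],
  [[27,-19,20],[0,0,0]],
  [[27,-18,20],[0,0,0]],
  [[0,0,20],[0,0,0.073]],
  [[0,0,14],[0,0,0.072]],
  [[0,0,0],[0,0,0]],
  [[0,0,0],[0,0,0]],
])

```text
t: 2.1
tool_pos: [0.5846, -0.0776, 0.3295]
orientation: [-3.138, -0.137, 0.005]
force: [-0.0, 0.5, 0.2]
opening: 0.0006
gripper_force: 0.0
```

```bash
python3 -c "
from h import *
to([.5859,-.0765,.284])
im,d=robot.read_camera('wrist');c=robot.calibration('wrist');cv2.imwrite('pics/w0.png',im);np.savez('w0.npz',im=im,d=d)
print(c)"
```

```text
t 2.1 tcp [ 0.5846 -0.0776  0.3295] F [-0.   0.5  0.2] op 0.0006 gf 0.0
shift mm [ 1.5 -0.9 45.5] turn [-0.001  0.003  0.003]
{'fx': 325.0644673658005, 'fy': 325.0644673658005, 'cx': 255.76159003445994, 'cy': 185.6360167778418, 'D': array([0.01018166, 0.        , 0.        , 0.        , 0.        ]), 'extrinsics': array([[ 8.65779507e-02, -9.96244999e-01,  3.99811624e-04,
        -1.29295025e-01],
       [-9.63293884e-01, -8.36119831e-02,  2.55095923e-01,
         5.45634599e-01],
       [-2.54104609e-01, -2.24708184e-02, -9.66915669e-01,
         4.66634028e-01],
       [ 0.00000000e+00,  0.00000000e+00,  0.00000000e+00,
         1.00000000e+00]])}
```

View pics/w0.png

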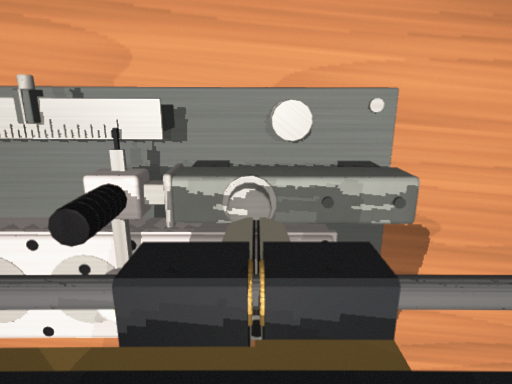

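Wrist view: button (249,195) is just ahead of the closed fingers, the pointer tip is at (116,133), and the clip's lower end is near (29,122). I'll press down.

apply_moves([
  [[1.5,-1,12],[0,0,0]],
  [[0,0,12],[0,0,0]],
  [[0,0,8],[0,0,0]],
  [[0,0,4],[0,0,0]],
  [[0,0,4],[0,0,0]],
  [[0,0,3],[0,0,0]],
  [[0,0,2],[0,0,0]],
  [[0,0,0],[0,0,0]],
])

```text
t: 2.82
tool_pos: [0.5865, -0.0767, 0.2854]
orientation: [-3.139, -0.133, 0.0]
force: [0.1, -0.3, -1.0]
opening: 0.0005
gripper_force: 0.0
```

```bash
python3 -c "
from h import *
to([.5859,-.0765,.284])
a=np.load('w0.npz')
im=a['im'];cv2.imwrite('pics/w1.png',cv2.resize(im[65:150,0:140],None,fx=5.5,fy=5.5,interpolation=cv2.INTER_CUBIC))"
```

```text
t 2.82 tcp [ 0.5865 -0.0767  0.2854] F [ 0.1 -0.3 -1. ] op 0.0005 gf 0.0
shift mm [-0.6 -0.2  1.4] turn [-0.  0.  0.]
```

View pics/w1.png

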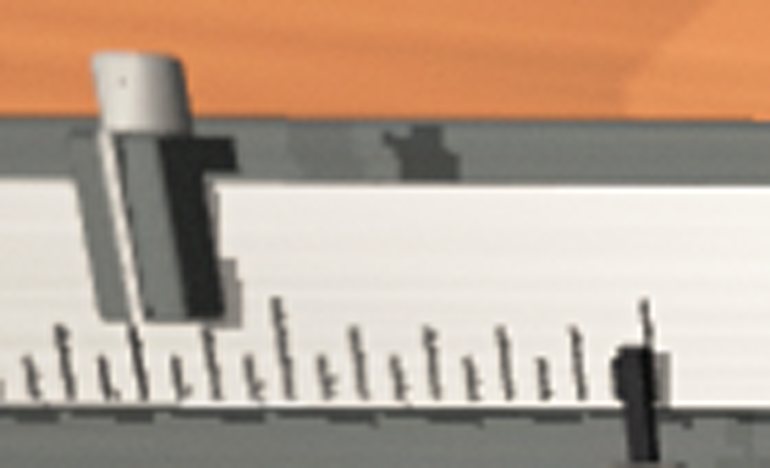

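Crop: the clip's white line ends nearest the pointer at (138,320), the pointer tip is at (633,348), and there are scale marks for 0 (645), 50 (280) and 70 (140). I'll press further and compute the draw distance.

apply_moves([
  [[0,0,2],[0,0,0]],
  [[0,0,2],[0,0,0]],
  [[0,0,1],[0,0,0]],
  [[0,0,1],[0,0,0]],
  [[0,0,0],[0,0,0]],
  [[0,0,0],[0,0,0]],
])

```text
t: 3.32
tool_pos: [0.5869, -0.0767, 0.2841]
orientation: [3.138, 0.134, 0.003]
force: [-16.2, 3.0, 28.6]
opening: 0.0004
gripper_force: 14.7
```

```bash
python3 -c "
from h import *
to([.5859,-.0765,.284])
E=np.array([[ 8.65779507e-02, -9.96244999e-01,  3.99811624e-04,-1.29295025e-01],[-9.63293884e-01, -8.36119831e-02,  2.55095923e-01,5.45634599e-01],[-2.54104609e-01, -2.24708184e-02, -9.66915669e-01,4.66634028e-01],[0,0,0,1]])
c=dict(fx=325.06447,fy=325.06447,cx=255.7616,cy=185.636,D=np.array([.01018,0,0,0,0.]),extrinsics=E)
px=np.array([[138,320],[185,318],[100,322],[633,348]])/5.5+[0,65]-[.4,.4]
w=onz(c,px,.066);w0=onz(c,np.array([[643,330],[280,300],[140,330]])/5.5+[-.4,64.6],.06)
f=np.array([-.0845,.9964,0]);o=np.array([.5773,.0229,0])
print(w.round(4),(w-o)@f,(w0-o)@f)"
```

```text
t 3.32 tcp [ 0.5869 -0.0767  0.2841] F [-16.2   3.   28.6] op 0.0004 gf 14.7
shift mm [-1.  -0.2  0.1] turn [ 0.001 -0.002  0.   ]
[[0.6239 0.0963 0.066 ]
 [0.6247 0.09   0.066 ]
 [0.6232 0.1014 0.066 ]
 [0.626  0.0303 0.066 ]] [0.06918329 0.06286562 0.07429836 0.00325102] [0.00416224 0.05348848 0.07332625]
```

Button on its stop (tip at 98 mm, 28 N). Clip minus pointer is about 66 mm. Now I'll lift and go over to the post.

apply_moves([
  [[0,0,-10],[0,0,0]],
  [[0,0,-30],[0,0,0]],
  [[0,0,-32],[0,0,0]],
  [[0,0,0],[0,0,0]],
  [[0,-25,0],[0,0,0]],
  [[0,-25,0],[0,0,0]],
  [[0,-25,0],[0,0,0]],
  [[0,-25,0],[0,0,0]],
  [[0,0,0],[0,0,0]],
  [[0,0,0],[0,0,0]],
], claw=0.6)

```text
t: 4.15
tool_pos: [0.5781, 0.0241, 0.3519]
orientation: [3.138, 0.137, 0.001]
force: [-0.5, -0.6, -0.5]
opening: 0.0549
gripper_force: 0.0
```

```bash
python3 -c "
from h import *
to([.5773,.0244,.281])
im,d=robot.read_camera('wrist');cv2.imwrite('pics/w2.png',im)"
```

```text
t 4.15 tcp [0.5781 0.0241 0.3519] F [-0.5 -0.6 -0.5] op 0.0549 gf 0.0
shift mm [-0.9 -0.4 70.9] turn [ 0.    -0.001  0.003]
```

View pics/w2.png

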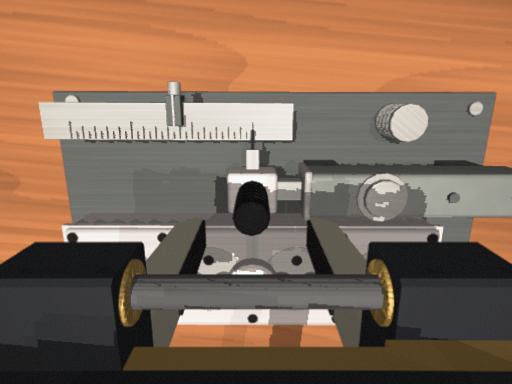

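The post (252,212) is centred between the fingers, and the pointer is at home. Button (383,197) looks pressed. I'll descend and grip.

apply_moves([
  [[-1,0,20],[0,0,0]],
  [[0,0,25],[0,0,0]],
  [[0,0,18],[0,0,0]],
  [[0,0,8],[0,0,0]],
  [[0,0,0],[0,0,0]],
  [[0,0,0],[0,0,0]],
])

```text
t: 4.7
tool_pos: [0.5772, 0.0222, 0.281]
orientation: [3.139, 0.132, -0.0]
force: [0.5, 0.6, 0.0]
opening: 0.056
gripper_force: 0.0
```

apply_moves([
  [[0,0,0],[0,0,0]],
  [[0,0,0],[0,0,0]],
  [[0,0,0],[0,0,0]],
  [[0,0,0],[0,0,0]],
  [[0,0,0],[0,0,0]],
  [[0,0,0],[0,0,0]],
], claw=0, newtons=35)

```text
t: 5.2
tool_pos: [0.5772, 0.0257, 0.2816]
orientation: [-3.133, -0.134, -0.002]
force: [-1.6, 16.3, 4.3]
opening: 0.0232
gripper_force: 35.0
```

Gripped at 23 mm opening; the post actually sits at y≈0.0257. I'll draw most of the way.

apply_moves([
  [[0,-3,0],[0,0,0]],
  [[0,-8,0],[0,0,0]],
  [[0,-10,0],[0,0,0]],
  [[0,-10,0],[0,0,0]],
  [[0,-10,0],[0,0,0]],
  [[0,-10,0],[0,0,0]],
  [[0,-8,0],[0,0,0]],
  [[0,-3,0],[0,0,0]],
  [[0,0,0],[0,0,0]],
  [[0,0,0],[0,0,0]],
])

```text
t: 6.03
tool_pos: [0.5721, 0.0857, 0.2816]
orientation: [3.139, 0.134, 0.003]
force: [0.9, -2.1, 4.9]
opening: 0.0237
gripper_force: 35.0
```

```bash
python3 -c "
from h import *
to([.5717,.0913,.281])
im,d=robot.read_camera('wrist');c=robot.calibration('wrist');np.savez('w3.npz',im=im,E=c['extrinsics'])
cv2.imwrite('pics/w3.png',cv2.resize(im[70:200,190:330],None,fx=4.5,fy=4.5,interpolation=cv2.INTER_CUBIC))"
```

```text
t 6.03 tcp [0.5721 0.0857 0.2816] F [ 0.9 -2.1  4.9] op 0.0237 gf 35.0
shift mm [ 0.1 -5.7  0.6] turn [ 0.    -0.002  0.001]
```

View pics/w3.png

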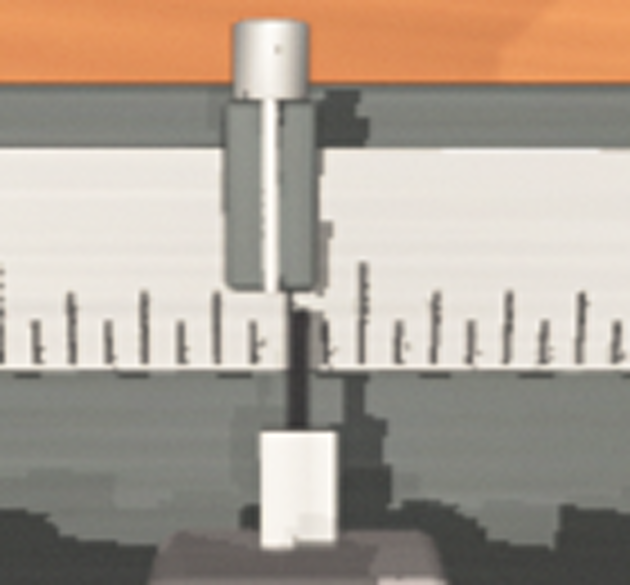

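The pointer (299,315) is 28 px short of the clip's white line (271,290). At about 7.4 px/mm that is 3.8 mm.

apply_moves([
  [[0,-2,0],[0,0,0]],
  [[0,-1.8,0],[0,0,0]],
  [[0,0,0],[0,0,0]],
  [[0,0,0],[0,0,0]],
  [[0,0,0],[0,0,0]],
  [[0,0,0],[0,0,0]],
])

```text
t: 6.58
tool_pos: [0.5718, 0.0891, 0.2816]
orientation: [3.139, 0.134, 0.003]
force: [1.7, -2.8, 5.0]
opening: 0.0235
gripper_force: 35.0
```

```bash
python3 -c "
from h import *
to([.5717,.0895,.281])
im,d=robot.read_camera('wrist')
cv2.imwrite('pics/w4.png',np.hstack([cv2.resize(im[70:200,200:300],None,fx=4,fy=4,interpolation=cv2.INTER_CUBIC),cv2.resize(im[120:250,350:450],None,fx=4,fy=4)]))
print(robot.read_state()['dq'].round(3))"
```

```text
t 6.58 tcp [0.5718 0.0891 0.2816] F [ 1.7 -2.8  5. ] op 0.0235 gf 35.0
shift mm [-0.1 -0.4  0.6] turn [ 0.    -0.002  0.   ]
[-0.001  0.001  0.003  0.     0.002  0.001]
```

View pics/w4.png

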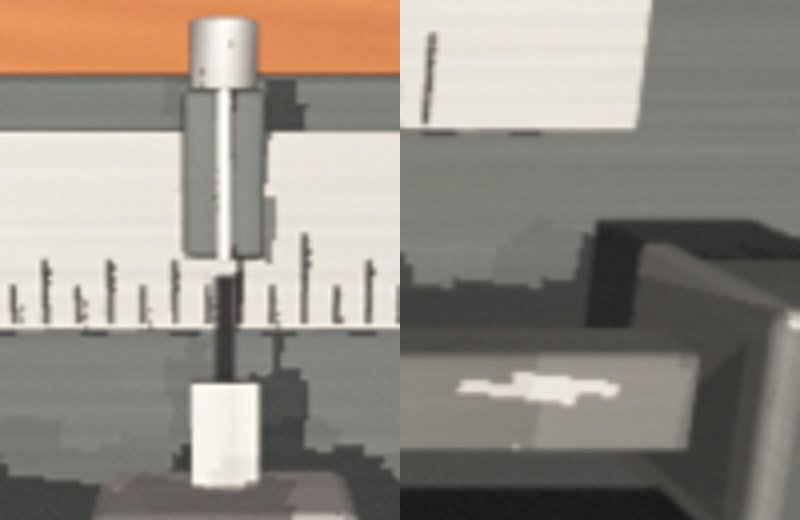

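The pointer (225,280) is in line with the clip's white line (223,255), to well under 1 mm, and the arm is at rest and gripped. Handing in.

```bash
python3 -c "
from h import *
print(robot.close_job())"
```

```text
the job is handed in; nothing more can be done
None
```

I pressed the lock button down to its stop, then drew the gauge arm out about 65 mm. The pointer is within 1 mm of the clip line in the last wrist picture. I handed the job in with the fingers still gripping the post at 35 N; no verdict came back.

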